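Grease the cone-oven bearing and hold the coupler home

ROBOT

A 6-joint arm with a two-finger parallel gripper is mounted at the origin on the work surface. World frame = base frame: x ahead of the robot, y to its left, z up, the work surface at z = 0. Lengths are in mm, angles in rad, forces in N, time in s.
With the tool pointing down it reaches from about 400 to 925 mm from the base axis. Payload 12.5 kg.
Tool frame: the origin (TCP) lies midway between the tips of the shut fingers; the grasp point (between the pads) lies 19 mm behind it; z points along the fingers, y is the line along which they close (so a half turn about z gives the same grasp; the last joint's range is limited). The gripper opens to 95 mm and grips with 3 to 60 N. Pads are 20 mm wide; open, the fingers measure 119 mm over their backs; the gripper's body (75 mm by 180 mm) begins 59 mm behind the grasp point.
Start: joints at [1.235, 0.491, 1.559, -0, 1.092, -0.106], TCP at [142.346, 608.592, 214.661] pointing down, gripper open.
Joint ranges: [-3.1, 3.1], [-0.84, 2.19], [0.05, 2.79], [-1.13, 4.28], [0.06, 2.93], [-2.69, 2.69]. Speed limits (rad/s): [2.22, 2.22, 2.79, 3.14, 3.14, 3.14].

INTERFACE

Orientations are given as [roll, pitch, yaw] about the fixed x, y, z axes, in that order (R = Rz(yaw) Ry(pitch) Rx(roll)).
In Python, from cell import * gives the robot as it stands.
- The arm moves only by the tool servo_tool, never from a script. Its argument "moves" is one flat list of numbers, 5 for each row, row after row: the shift along the world's x, y, z as a fraction of full scale, then the turn about the world's z as a fraction of full scale, then the opening, from 0 (shut) to 1 (fully open). A call has 1 to 12 rows; each row is the pose to reach, as a shift and turn from the pose commanded when the call began, turning the shorter way round; what a row does not reach only later rows make up. Full scale, the value 1, is 400 mm for a shift and 180 degrees for a turn. A row lasts 1/12 s, in which the tool goes at most 41.7 mm and 7.16 degrees, less where a joint would pass 70% of its speed; a pose out of reach is approached as far as the arm can. A call with a number of a shift or a turn outside -1 to 1 is refused whole. A call with a gripper value outside its range is refused whole. The fingers move at their own pace and stop on an object; the grip force is fixed at half the most. Time passes only in rows, so rows that repeat a pose let the fingers close. It gives the time, the measured TCP pose, the force, the opening and the grip force at its end, in the units of the state.
- state(): the state, without advancing time (a new reading comes with each control period).
- read_camera(name): name is "side" or "top" or "wrist"; returns (picture, depth): 384x512x3 uint8, blue, green, red; 384x512 float32, mm along the optical axis (not along the pixel's ray), 0 where there is no reading.
- get_calibration(name): a dict with "K" (3x3 intrinsics, pixels), "R" (3x3) and "t" (3): a world point X has camera coordinates R X + t. Camera axes: x right, y down, z forward; pixel columns grow to the right and rows downward; lengths in mm; the calibration is good to about 2 mm. The wrist camera is an equidistant fisheye: a pixel r from the principal point sees the ray r / f radians off the axis. A picture is of the moment at which its call begins: read the wrist's pose just before it. get_calibration takes no time and is no camera call; for the wrist camera it gives the pose at the moment of the call.
- job_done(): hands the job in; it is judged then, once.
The state is a dict: "t": time; "joints": joint angles; "qvel": joint speeds; "tau": joint torques, N m; "eef_pos": TCP position; "tcp_rot": TCP orientation; "ft_force": force on the tool from outside, world axes, zero at the start; "moment": the same for the moment, N m; "opening": opening from 0.0 (shut) to 1.0 (fully open); "grip_force": force on a finger pad.
Only numpy, scipy, OpenCV 4.12 (cv2) and the standard library are available. Lean on these libraries where they do the work, as an engineer would, in place of code of your own. Each camera call takes 0.05 s, during which the arm holds its last target. There are 200 camera calls.

TASK

First put the spanner that was left on the foot of the bearing block into the empty side of the spanner tray, flat and parallel to the two others with its open jaw pointing the same way, and let go of it. Then take the push-type grease gun from its stand, press its coupler squarely onto the tilted grease nipple until it snaps over the head and the sprung collar is pushed down to its stop, and finish while still gripping the gun and holding it pressed there against the spring. Leave the other things on the table where they are.

Things in the scene. Friction and masses are not known exactly. Their poses are not given: they have to be found in the camera images.
- spanner: Flat steel spanner, 180 mm long, 7 mm thick (8 at the ends), handle 17 mm wide; one end a closed ring (32 mm), the other an open jaw (38 mm). Starts flat on the block's foot plate, across it, on the robot's side. Origin: mid-length on its underside, its balance point; x along it to the open jaw, z up. 120 g.
- spanner_tip (a point): Point between the prongs of that spanner's open jaw, 80 mm from its origin along +x.
- tray: Fixed shallow grey tray, 240 mm long (x), 190 mm wide (y), rim 12 mm high, walls and floor 5 mm thick. Origin: centre of its underside, z up. Two loose spanners lie in it along x with their open jaws to +x, at y = -67 and -22 mm; the side from y = 0 to +90 mm is empty.
- block: Fixed grey bearing block. Foot plate 15 mm thick from x = -130 to 70 and y = -100 to 100 mm of the origin (on its underside, z up); bearing barrel of 40 mm radius lying along y on it (x = -10 to 70 mm, top 85 mm high) with a shaft stub. The bare strip x = -130 to -15 mm carries the spanner.
- nipple: Fixed grease nipple on the barrel: greasy 15 mm post with domed head, leaning 20 degrees to the block's -x. Origin: foot of the post, 87 mm above the table; z = the post's axis, out of the block; y horizontal. Dome top at z = 37.5 mm; three sprung snap balls at z = 26 mm stand out to 11 mm radius, passing the gun's lip with about 8 N, then giving way.
- collar_ring (a joint): Travel (m) of the sprung brass collar round the nipple post (34 mm outside, 20 mm bore) along its axis: 0 = up, top face at nipple z = 20 mm; 0.012 = down on its stop, top at z = 8 mm. Spring 4 N at 0, 15 N at 0.012; let go, the gun is pushed back to 0.005. The gun's mouth rim bears on the collar; the balls have snapped in at about 0.009.
- gun: Push grease gun: straight round tool 132 mm long, 320 g, upright and loose in its stand, mouth down. Origin: centre of the mouth, z up its axis. Steel nose 36 mm wide (z 0 to 44 mm; mouth 29 mm, narrowing to a 19 mm lip at z 7 to 11, wider above), barrel 26 mm, flange 48 mm (z 72 to 78), black grip 30 mm wide (z 78 to 132), taken from above with the fingertips just over the flange.
- holder: Fixed round steel cup that the gun stands in: 68 mm outside diameter at the foot, 60 mm at the rim, 45 mm high, inner floor 8 mm above the table. Origin: centre of its underside.
- spanner_b: Larger spanner (200 mm) already in the tray, same shape and axes as the other; leave it.
- spanner_c: Smaller spanner (160 mm) already in the tray, same shape and axes; leave it.
- jar: Closed grease jar, 72 mm across, 85 mm high, upright on the table; origin under its centre; leave it.
- race: Loose steel bearing ring, 52 mm across, 16 mm high, lying on the table in front of the block; leave it.
- cup_a: Chocolate wafer cup, 52 mm across, 46 mm high, on the robot's side of the table; leave it.
- cup_b: Another such wafer cup, beyond the grease-gun stand; leave it.
- cones: Upright stack of dark wafer cones, point up, 62 mm across, 170 mm high; leave it.
- brush: Hand brush 190 mm long lying on the table at the robot's right; leave it.

How it is judged:
By the outcome, as a careful person would: the job done as asked, in the order asked, and still so for the second after the job is handed in, while the arm keeps its last pose, push and grip.
It also fails if it takes over 54 s, if anything falls off the work surface, if the arm or the gripper's body presses on something with over 40 N, if the wrist force passes 120 N, or if a joint passes its speed limit or range.

## Working session

There is one attempt and no reset: what is moved stays moved. The work goes in short steps, Python scripts to look and compute and a tool call to move; the robot and the scene stay as the last step left them, time stands still between calls to the robot, and variables do not carry over. Pictures are saved under pics/ and viewed, at most 10 in all, crops included, and the job is handed in when it is done.

Besides the shell and the picture viewer there is one more tool, called as name(argument=value, ...), one argument or row to a line, values as JSON. servo_tool: Moves the arm, as the interface text tells. Its arguments: {"type":"object","properties":{"moves":{"type":"array"}},"required":["moves"]}

```bash
ls; mkdir -p pics; cat > h.py <<'E'
from cell import *
import numpy as np, cv2
def cloud(name):
    c=get_calibration(name); im,d=read_camera(name)
    K,R,t=[np.array(c[k],float) for k in("K","R","t")]
    v,u=np.mgrid[:384,:512]
    if name=="wrist":
        dx=(u-K[0,2])/K[0,0];dy=(v-K[1,2])/K[1,1];th=np.hypot(dx,dy);s=np.tan(th)/np.maximum(th,1e-9)
        P=np.stack([dx*s*d,dy*s*d,d],-1)
    else: P=np.stack([(u-K[0,2])/K[0,0]*d,(v-K[1,2])/K[1,1]*d,d],-1)
    W=(P-t.ravel())@R
    W[d<=0]=np.nan
    return im,d,W
E
python3 - <<'E'
from h import *
print(state())
for n in("side","top"):
    im,d,W=cloud(n); cv2.imwrite(f"pics/{n}0.png",cv2.resize(im,(800,600))); np.savez(f"{n}0.npz",im=im,W=W)
    print(n,get_calibration(n))
E
```

```text
pics
{'t': 0.0, 'joints': array([ 1.23540245e+00,  4.91555140e-01,  1.55946243e+00,  3.11336344e-05,
        1.09168938e+00, -1.05573493e-01]), 'qvel': array([ 6.69992173e-04, -4.72136737e-04, -1.91169666e-03, -6.32301102e-04,
        6.67392256e-04,  3.98959856e-05]), 'tau': array([-3.42497005e-03, -6.12631273e+01, -2.58178818e+01,  6.91915839e-02,
        4.82045312e-02, -1.30898070e-04]), 'eef_pos': array([142.24931057, 608.34328986, 214.06002412]), 'tcp_rot': array([-3.14048747e+00, -1.44880046e-04,  2.91175782e+00]), 'ft_force': array([ 0.06751087,  0.47226018, -0.34364597]), 'moment': array([-0.04035282, -0.00196762,  0.02599809]), 'grip_force': 0.0, 'opening': 1.0005441742025774}
side {'K': array([[394.36106213,   0.        , 260.36333476],
       [  0.        , 394.36106213, 191.91465415],
       [  0.        ,   0.        ,   1.        ]]), 'R': array([[ 0.93396206, -0.35688045, -0.01874087],
       [-0.21532905, -0.52011741, -0.82650546],
       [ 0.28521619,  0.77596019, -0.56261666]]), 't': array([-509.54468855,  194.12047921, 1232.23692282])}
top {'K': array([[486.27028354,   0.        , 259.62658521],
       [  0.        , 486.27028354, 190.72188057],
       [  0.        ,   0.        ,   1.        ]]), 'R': array([[ 0.02847126, -0.99959257, -0.00201859],
       [-0.99722176, -0.02826455, -0.06891937],
       [ 0.06883424,  0.0039752 , -0.99762019]]), 't': array([   2.6965213 ,  527.90580443, 1747.1829467 ])}
```

View pics/side0.png

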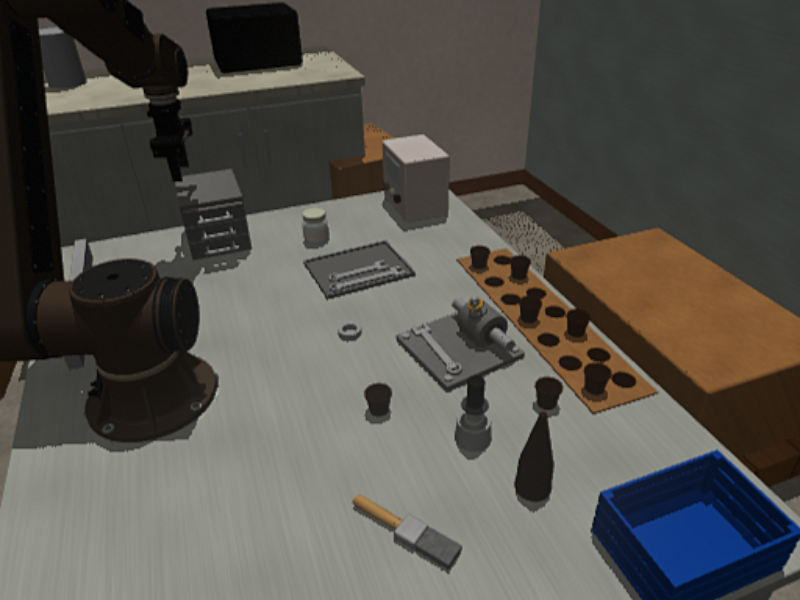

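View pics/top0.png

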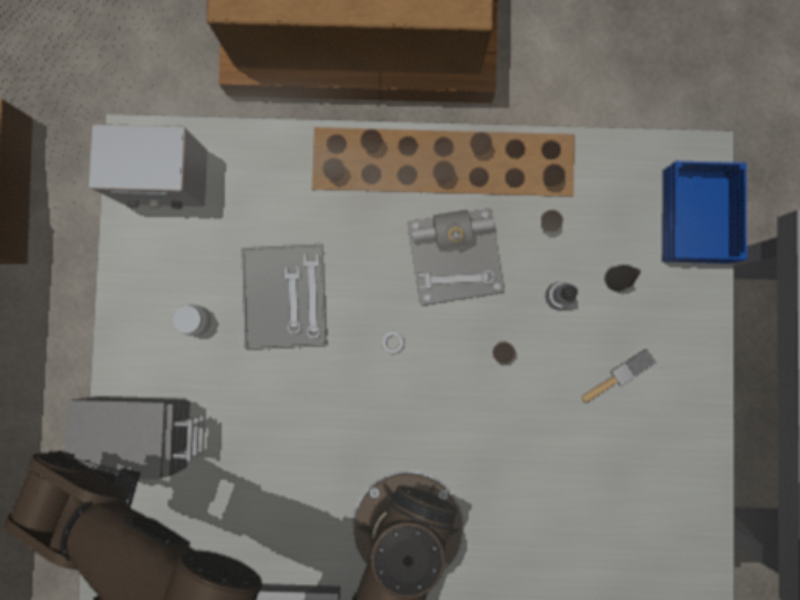

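```bash
python3 - <<'E'
from h import *
z=np.load("top0.npz");W=z["W"];im=z["im"]
def reg(name,u0,u1,v0,v1,z0,z1):
    w=W[int(v0*.64):int(v1*.64),int(u0*.64):int(u1*.64)].reshape(-1,3)
    w=w[(w[:,2]>z0)&(w[:,2]<z1)]
    r=cv2.minAreaRect(w[:,:2].astype(np.float32))
    print(name,len(w),w.mean(0).round(1),"rect",np.round(r[0],1),np.round(r[1],1),round(r[2],1),w.min(0).round(),w.max(0).round())
reg("table",330,400,380,420,-50,50)
reg("blockfoot",400,510,200,310,8,50)
reg("blockall",400,510,200,310,8,150)
reg("spanner?",420,495,265,292,19,60)
reg("nip",440,475,215,250,86,150)
reg("tray",235,335,235,355,7,40)
reg("gun",540,590,275,315,110,170)
reg("cup",540,590,275,315,30,60)
reg("jar",165,215,295,345,70,110)
reg("cones",595,650,250,300,100,220)
reg("cupb",535,570,200,240,30,70)
reg("race",380,410,325,360,9,30)
reg("cupa",490,520,335,370,30,70)
E
```

```text
table 1121 [292.  108.   -0.7] rect [291.8 108.4] [ 87.9 161.3] 1.8 [245.  27. -14.] [338. 190.  12.]
blockfoot 2247 [612.8 -97.5  16.7] rect [635.6 -92.1] [247.3 252.5] 1.6 [ 513. -219.    8.] [761.  36.  50.]
blockall 2947 [630.1 -93.8  30.4] rect [635.6 -92.1] [247.3 252.5] 1.6 [ 513. -219.    8.] [761.  36. 133.]
spanner? 297 [579.2 -91.9  23.1] rect [580.4 -96.7] [ 59.3 171. ] 1.6 [ 550. -182.   19.] [612. -11.  32.]
nip 140 [677.5 -86.8 100.9] rect [681.4 -88. ] [66.9 57.2] 76.0 [ 653. -123.   86.] [711. -53. 133.]
tray 1547 [527.4 295.8  11.1] rect [530.9 303.8] [279.3 231.1] 2.0 [391. 184.   7.] [671. 422.  25.]
gun 74 [ 544.6 -337.   137.3] rect [ 545.3 -338.2] [27.4 27.9] 3.7 [ 531. -353.  110.] [ 559. -324.  151.]
cup 86 [ 540.3 -325.6   43.3] rect [ 541.9 -330.8] [61.  45.9] 21.3 [ 514. -361.   30.] [ 575. -306.   57.]
jar 270 [464.  505.9  84. ] rect [464.4 507.6] [62.2 60.8] 37.7 [435. 472.  70.] [494. 539.  99.]
cones 109 [ 587.6 -467.4  131.5] rect [ 588.5 -468.3] [35.9 28.7] 24.3 [ 572. -488.  102.] [ 608. -455.  179.]
cupb 164 [ 715.9 -311.7   46.5] rect [ 716.2 -311.2] [47.8 49.7] 3.4 [ 692. -336.   35.] [ 740. -286.   57.]
race 102 [426.7  47.1  15.8] rect [433.6  42.8] [61.7 58.1] 1.7 [402.  13.   9.] [464.  73.  27.]
cupa 171 [ 409.4 -207.1   46. ] rect [ 409.7 -207. ] [50.4 48.8] 29.4 [ 385. -233.   33.] [ 435. -182.   57.]
```

servo_tool(
  moves=[0.97,-0.77,0.25,-0.4,1,0.97,-0.77,0.25,-0.4,1,0.97,-0.77,0.25,-0.4,1,0.97,-0.77,0.25,-0.4,1,0.97,-0.77,0.25,-0.4,1,0.97,-0.77,0.25,-0.4,1,0.97,-0.77,0.25,-0.4,1,0.97,-0.77,0.25,-0.4,1,0.97,-0.77,0.25,-0.4,1,0.97,-0.77,0.25,-0.4,1,0.97,-0.77,0.25,-0.4,1,0.97,-0.77,0.25,-0.4,1],
)

```text
t: 1.1
eef_pos: [527.5, 302.2, 313.8]
tcp_rot: [-3.141, 0.0, 1.654]
ft_force: [1.4, 0.8, 0.2]
opening: 1.003
grip_force: 0.0
```

```bash
python3 - <<'E'
from h import *
s=state();print(s["t"],s["eef_pos"],s["tcp_rot"],s["qvel"].round(2))
c=get_calibration("wrist");print(c, -np.array(c["R"]).T@np.array(c["t"]).ravel())
im,d,W=cloud("wrist");np.savez("wtray.npz",im=im,W=W);cv2.imwrite("pics/wtray.png",cv2.resize(im,(800,600)))
E
```

```text
1.1 [527.4542849  302.20165108 313.83930191] [-3.14126688e+00  1.29727876e-04  1.65384907e+00] [-0.73  0.21 -0.58 -0.    0.37 -0.76]
{'K': array([[297.31863964,   0.        , 254.45474179],
       [  0.        , 297.31863964, 195.7038859 ],
       [  0.        ,   0.        ,   1.        ]]), 'R': array([[ 9.96522428e-01,  8.33223359e-02, -6.62823137e-04],
       [ 8.01275724e-02, -9.56070468e-01,  2.81973105e-01],
       [ 2.28609522e-02, -2.81045634e-01, -9.59422081e-01]]), 't': array([-551.0274415 ,  185.88404629,  560.17972783])} [521.41052442 381.06720735 484.66926449]
```

View pics/wtray.png

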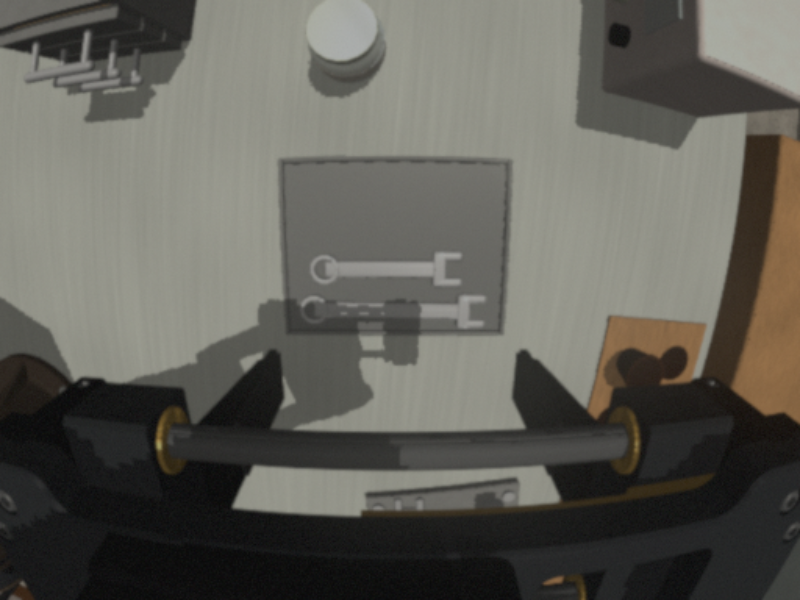

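```bash
cat >> h.py <<'E'
def ray(c,u,v,z,fish=True):
    K,R,t=[np.array(c[k],float) for k in("K","R","t")]
    dx=(u-K[0,2])/K[0,0];dy=(v-K[1,2])/K[1,1];th=np.hypot(dx,dy)
    s=np.tan(th)/th if fish else 1
    r=R.T@np.array([dx*s,dy*s,1]);C=-R.T@t.ravel()
    return C+r*(z-C[2])/r[2]
E
python3 - <<'E'
from h import *
s=state();print(s["t"],s["eef_pos"],s["tcp_rot"])
c=get_calibration("wrist");im,d,W=cloud("wrist");cv2.imwrite("pics/wtray2.png",im)
for z,pts in((12,[(280,158),(512,158),(503,333),(287,333)]),(9,[(323,269),(450,268),(313,309),(471,311)])):
    for u,v in pts: print(z,(u,v),ray(c,u/1.5625,v/1.5625,z).round(1))
# refine: diff with previous image
a=np.load("wtray.npz")["im"];g=lambda x:cv2.cvtColor(x,cv2.COLOR_BGR2GRAY).astype(np.float32)[70:210,150:350]
print("shift",cv2.phaseCorrelate(g(a),g(im)))
w=W[90:220,170:335].reshape(-1,3);print(np.nanmedian(w,0))
E
```

```text
1.15 [532.66336512 298.36600037 314.8957795 ] [3.13860426e+00 1.19603118e-03 1.65149424e+00]
12 (280, 158) [406.1 385.7  12. ]
12 (512, 158) [642.8 404.8  12. ]
12 (503, 333) [657.2 216.3  12. ]
12 (287, 333) [419.7 197.2  12. ]
9 (323, 269) [457.1 271.4   9. ]
9 (450, 268) [590.5 283.    9. ]
9 (313, 309) [447.8 226.3   9. ]
9 (471, 311) [618.6 237.8   9. ]
shift ((-3.3926864830170445, -3.0070769742068535), 0.6144933083322313)
[529.22996907 306.20214002   5.69323901]
```

servo_tool(
  moves=[0.1,-1,0.03,0,1,0.1,-1,0.03,0,1,0.1,-1,0.03,0,1,0.1,-1,0.03,0,1,0.1,-1,0.03,0,1,0.1,-1,0.03,0,1,0.1,-1,0.03,0,1,0.1,-1,0.03,0,1,0.1,-1,0.03,0,1,0.1,-1,0.03,0,1,0.1,-1,0.03,0,1,0.1,-1,0.03,0,1],
)

```text
t: 2.2
eef_pos: [565.9, -96.9, 325.0]
tcp_rot: [-3.141, -0.001, 1.653]
ft_force: [0.8, 0.8, -0.5]
opening: 1.003
grip_force: 0.0
```

```bash
python3 - <<'E'
from h import *
c=get_calibration("wrist")
im=cv2.imread("pics/wtray2.png")
read_camera("wrist");read_camera("wrist")
s=state();print(s["t"],s["eef_pos"],s["tcp_rot"])
c=get_calibration("wrist");im,d,W=cloud("wrist");cv2.imwrite("pics/wblk.png",cv2.resize(im,(800,600)));np.savez("wblk.npz",im=im,W=W,**c)
E
```

```text
2.3 [565.97321853 -95.2075496  325.31527194] [-3.14108110e+00 -5.18331641e-04  1.65553746e+00]
```

View pics/wblk.png

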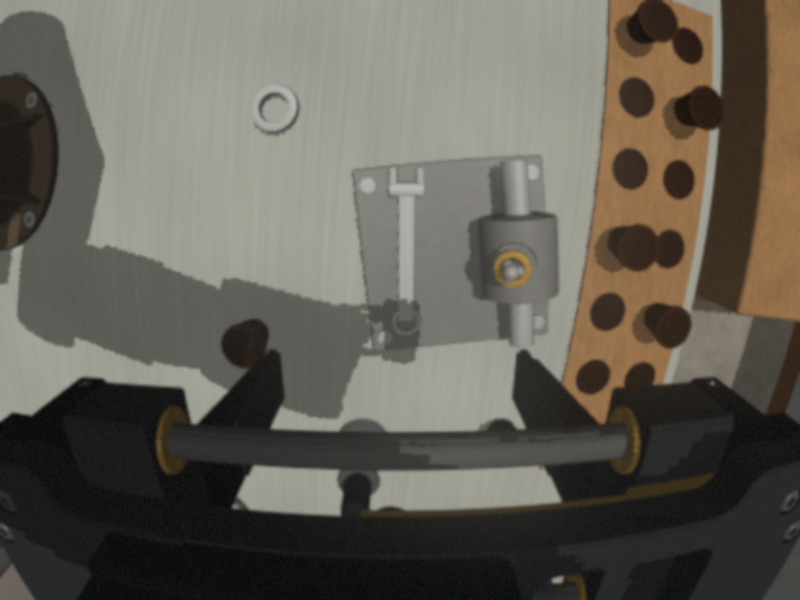

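```bash
python3 - <<'E'
from h import *
z=np.load("wblk.npz");c={k:z[k] for k in"KRt"};W=z["W"]
for n,h,u,v in(("jaw",23,406,178),("jawbase",23,406,188),("hand1",22.5,406.5,200),("hand2",22.5,405.5,300),("ring",23,405,320),("footTL",15,353,170),("footTR",15,542,155),("footBL",15,375,352),("head",122,513,268),("collar",105,513,268)):
    print(n,ray(c,u/1.5625,v/1.5625,h).round(1))
w=W.reshape(-1,3)
m=lambda a:w[(abs(w[:,0]-650)<150)&(abs(w[:,1]+90)<130)&(w[:,2]>a[0])&(w[:,2]<a[1])]
for a in((8,17.5),(19,30),(70,90),(98,112),(115,135)):
    p=m(a);print(a,len(p),p.mean(0).round(1),p.min(0).round(),p.max(0).round())
im=z["im"];u=260;print(W[130:190:10,259].round(1))
E
```

```text
jaw [568.3 -20.5  23. ]
jawbase [569.2 -30.7  23. ]
hand1 [570.8 -42.9  22.5]
hand2 [ 579.1 -147.8   22.5]
ring [ 580.5 -169.9   23. ]
footTL [513.6 -16.6  15. ]
footTR [708.6  20.4  15. ]
footBL [ 550.9 -212.8   15. ]
head [662.5 -84.6 122. ]
collar [667.1 -87.7 105. ]
(8, 17.5) 8628 [608.3 -94.3  15.6] [ 514. -210.   12.] [741.  20.  17.]
(19, 30) 1570 [583.2 -88.   22.6] [ 523. -198.   19.] [800.   9.  29.]
(70, 90) 1605 [686.5 -79.9  80.8] [ 649. -127.   70.] [725. -40.  90.]
(98, 112) 291 [665.8 -86.4 106.3] [ 650. -104.   98.] [681. -71. 112.]
(115, 135) 125 [662.8 -88.1 120.3] [655. -98. 115.] [674. -81. 125.]
[[ 569.2  -46.3   21.9]
 [ 570.6  -62.2   23. ]
 [ 572.   -78.3   22.1]
 [ 573.4  -94.2   24.5]
 [ 575.  -111.1   21.6]
 [ 576.4 -127.6   22.3]]
```

servo_tool(
  moves=[-0.01,-0.115,-0.1,0,0.6,-0.01,-0.115,-0.2,0,0.6,-0.01,-0.115,-0.3,0,0.6,-0.01,-0.115,-0.4,0,0.6,-0.01,-0.115,-0.5,0,0.6,-0.01,-0.115,-0.6,0,0.6,-0.01,-0.115,-0.68,0,0.6,-0.01,-0.115,-0.73,0,0.6,-0.01,-0.115,-0.75,0,0.6,-0.01,-0.115,-0.765,0,0.6,-0.01,-0.115,-0.765,0,0.6],
)

```text
t: 3.27
eef_pos: [562.5, -141.4, 19.6]
tcp_rot: [3.142, -0.0, 1.656]
ft_force: [-0.4, 0.1, -0.0]
opening: 0.603
grip_force: 0.0
```

```bash
python3 - <<'E'
from h import *
s=state();print(s["t"],s["eef_pos"],s["tcp_rot"],s["ft_force"])
c=get_calibration("wrist");im,d,W=cloud("wrist");cv2.imwrite("pics/wg.png",cv2.resize(im,(800,600)));np.savez("wg.npz",im=im,W=W,**c)
E
```

```text
3.2667 [ 562.48016932 -141.4407405    19.60742727] [ 3.14158470e+00 -5.89340525e-05  1.65622106e+00] [-0.39104598  0.07911304 -0.01947503]
```

View pics/wg.png

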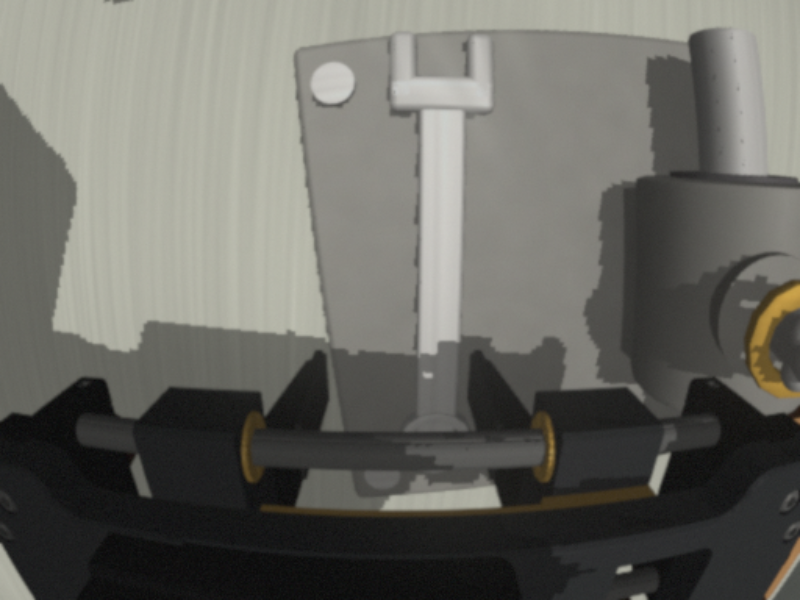

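servo_tool(
  moves=[0,0,-0.0065,0,0.6,0,0,-0.0065,0,0.4,0,0,-0.0065,0,0.2,0,0,-0.0065,0,0,0,0,-0.0065,0,0,0,0,-0.0065,0,0,0,0,-0.0065,0,0,0,0,-0.0065,0,0],
)

```text
t: 3.98
eef_pos: [562.4, -142.2, 17.1]
tcp_rot: [3.141, 0.0, 1.655]
ft_force: [-0.3, 0.9, 4.4]
opening: 0.176
grip_force: 29.0
```

servo_tool(
  moves=[0,0,0.03,0,0,0,0,0.1,0,0,0,0,0.2,0,0,-0.05,0.05,0.3,-0.04,0,-0.2,0.8,0.35,-0.5,0,-0.2,0.8,0.35,-0.5,0,-0.2,0.8,0.35,-0.5,0,-0.2,0.8,0.35,-0.5,0,-0.2,0.8,0.35,-0.5,0,-0.2,0.8,0.35,-0.5,0,-0.2,0.8,0.35,-0.5,0,-0.2,0.8,0.35,-0.5,0],
)

```text
t: 4.98
eef_pos: [482.7, 172.8, 157.2]
tcp_rot: [3.142, 0.0, 0.614]
ft_force: [0.5, 0.1, -1.7]
opening: 0.171
grip_force: 30.0
```

servo_tool(
  moves=[0,0.42,0,-0.17,0,0,0.42,0,-0.17,0,0,0.42,0,-0.17,0,0,0.42,0,-0.17,0,0,0.42,0,-0.17,0,0,0.42,0,-0.17,0],
)

```text
t: 5.48
eef_pos: [482.9, 342.0, 156.7]
tcp_rot: [-3.142, 0.0, 0.085]
ft_force: [-0.0, -0.8, -1.1]
opening: 0.171
grip_force: 30.0
```

```bash
python3 - <<'E'
from h import *
s=state();print(s["t"],s["eef_pos"],s["tcp_rot"],s["ft_force"],s["opening"],s["joints"])
E
```

```text
5.4833 [482.93039536 342.00814642 156.67135985] [-3.14151000e+00  2.90212811e-04  8.50402354e-02] [-0.0433308  -0.82032779 -1.1339931 ] 0.17133529949077245 [5.04521892e-01 5.07440685e-01 1.70666069e+00 2.42026282e-04
 9.27722685e-01 1.99013284e+00]
```

```bash
python3 - <<'E'
from h import *
read_camera("wrist")
s=state();print(s["eef_pos"])
c=get_calibration("wrist");im,d,W=cloud("wrist");cv2.imwrite("pics/wt.png",cv2.resize(im,(800,600)));np.savez("wt.npz",im=im,W=W,**c)
E
```

```text
[482.96834175 340.17601769 156.54652667]
```

View pics/wt.png

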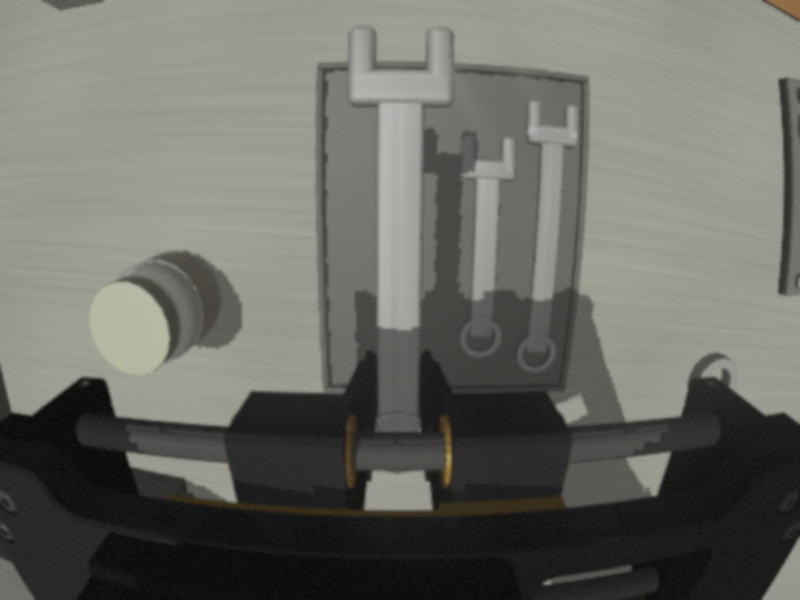

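```bash
python3 - <<'E'
from h import *
z=np.load("wt.npz");c={k:z[k] for k in"KRt"};W=z["W"]
P=np.array([ray(c,u/1.5625,v/1.5625,12) for u,v in((318,65),(588,77),(566,390),(327,389))]);print(P.round(1),P.mean(0).round(1))
for n in((405,318),(543,145),(480,335),(486,180)):
  pass
for n,u,v in(("b jaw",552,143),("b ring",537,350),("c jaw",488,180),("c ring",480,335)): print(n,ray(c,u/1.5625,v/1.5625,12).round(1))
for v in (80,110,140,170,200): print(W[int(v),256].round(1))
E
```

```text
[[633.9 406.7  12. ]
 [649.7 219.6  12. ]
 [412.8 198.9  12. ]
 [399.8 386.   12. ]] [524.  302.8  12. ]
b jaw [596.6 242.5  12. ]
b ring [445.1 230.5  12. ]
c jaw [564.5 285.1  12. ]
c ring [453.6 276.4  12. ]
[580.1 347.3 160.6]
[563.3 345.8 160.6]
[546.6 344.3 161.3]
[529.7 342.8 162.1]
[511.9 341.2 162. ]
```

servo_tool(
  moves=[-0.02,0.012,-0.08,0,0,-0.02,0.012,-0.16,0,0,-0.02,0.012,-0.24,0,0,-0.02,0.012,-0.31,0,0,-0.02,0.012,-0.345,0,0,-0.02,0.012,-0.36,0,0,-0.02,0.012,-0.367,0,0,-0.02,0.012,-0.367,0,0,-0.02,0.012,-0.367,0,0],
)

```text
t: 6.33
eef_pos: [476.5, 343.9, 10.8]
tcp_rot: [-3.141, -0.001, 0.085]
ft_force: [0.6, -0.2, -0.9]
opening: 0.173
grip_force: 30.0
```

Lower a bit more, open gently, rise.

servo_tool(
  moves=[0,0,-0.005,0,0,0,0,-0.008,0,0,0,0,-0.008,0,0,0,0,-0.008,0,0.25,0,0,-0.008,0,0.4,0,0,-0.008,0,0.4,0,0,0.03,0,0.4,0,0,0.1,0,0.4,0,0,0.2,0,0.4,0,0,0.3,0,0.6,0,0,0.4,0,1,0,0,0.4,0,1],
)

```text
t: 7.33
eef_pos: [478.0, 345.5, 177.0]
tcp_rot: [-3.137, -0.01, 0.086]
ft_force: [1.0, 0.2, 0.2]
opening: 0.554
grip_force: 0.0
```

```bash
python3 - <<'E'
from h import *
s=state();print(s["t"],s["eef_pos"],s["tcp_rot"][2])
c=get_calibration("wrist");im,d,W=cloud("wrist");cv2.imwrite("pics/wp.png",cv2.resize(im,(800,600)));np.savez("wp.npz",im=im,W=W,**c)
E
```

```text
7.3333 [478.04831487 345.49073252 176.95299548] 0.08552454352628747
```

View pics/wp.png

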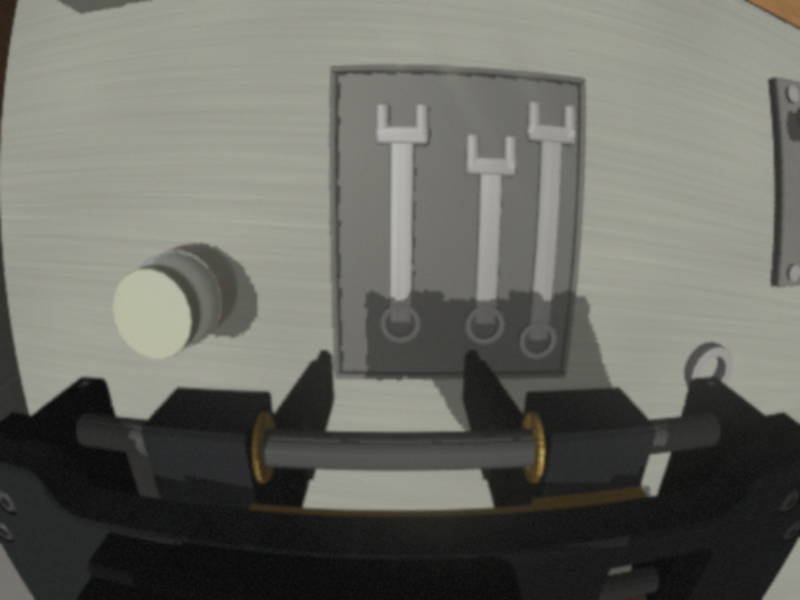

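servo_tool(
  moves=[0.02,-1,0.22,0.033,1,0.02,-1,0.22,0.033,1,0.02,-1,0.22,0.033,1,0.02,-1,0.22,0.033,1,0.02,-1,0.22,0.033,1,0.02,-1,0.22,0.033,1,0.02,-1,0.22,0.033,1,0.02,-1,0.22,0.033,1,0.02,-1,0.22,0.033,1,0.02,-1,0.22,0.033,1,0.02,-1,0.22,0.033,1],
)

```text
t: 8.3
eef_pos: [484.1, -60.7, 257.7]
tcp_rot: [3.14, -0.0, 0.185]
ft_force: [-0.5, 0.6, -0.1]
opening: 1.001
grip_force: 0.0
```

servo_tool(
  moves=[0,-0.7,0,0,1,0,-0.7,0,0,1,0,-0.7,0,0,1,0,-0.7,0,0,1,0,-0.7,0,0,1,0,-0.7,0,0,1,0,-0.7,0,0,1,0,-0.7,0,0,1,0,-0.7,0,0,1],
)

```text
t: 9.05
eef_pos: [483.4, -336.6, 255.6]
tcp_rot: [-3.139, 0.002, 0.187]
ft_force: [0.5, 1.1, -1.0]
opening: 0.999
grip_force: 0.0
```

```bash
python3 - <<'E'
from h import *
read_camera("wrist")
s=state();print(s["t"],s["eef_pos"],s["tcp_rot"])
c=get_calibration("wrist");im,d,W=cloud("wrist");cv2.imwrite("pics/wgun.png",cv2.resize(im,(800,600)));np.savez("wgun.npz",im=im,W=W,**c)
w=W.reshape(-1,3);g=(abs(w[:,0]-545)<50)&(abs(w[:,1]+337)<50)
for a,b in((134,150),(80,90),(40,50),(100,130)):
    p=w[g&(w[:,2]>a)&(w[:,2]<b)]
    if len(p)>5:
        ci=cv2.minEnclosingCircle(p[:,:2].astype(np.float32));print(a,b,len(p),p.mean(0).round(1),ci)
p=w[(abs(w[:,0]-662)<25)&(abs(w[:,1]+86)<25)]
for a,b in((98,112),(115,135)):
    q=p[(p[:,2]>a)&(p[:,2]<b)];print(len(q),q.mean(0).round(1) if len(q) else 0)
E
```

```text
9.1 [ 483.52346278 -335.44934125  256.10216083] [-3.13944597e+00  1.43906910e-03  1.88166906e-01]
134 150 717 [ 543.1 -339.7  140.5] ((542.796630859375, -340.1042175292969), 14.98011589050293)
80 90 583 [ 546.9 -336.    86.6] ((542.8331909179688, -339.93890380859375), 23.993362426757812)
40 50 375 [ 551.8 -331.2   45.3] ((542.8182373046875, -339.54449462890625), 30.371545791625977)
100 130 23 [ 552.4 -330.6  115.6] ((550.4954833984375, -332.839111328125), 10.745240211486816)
221 [661.6 -94.2 104.6]
119 [661.8 -92.  120. ]
```

View pics/wgun.png

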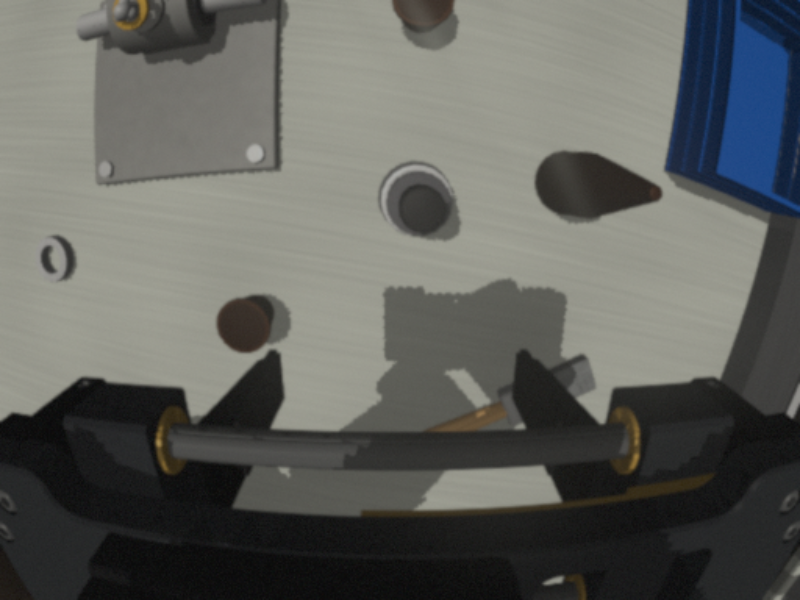

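servo_tool(
  moves=[0.149,-0.011,0,0,1,0.149,-0.011,-0.05,0,1,0.149,-0.011,-0.12,0,1,0.149,-0.011,-0.2,0,1,0.149,-0.011,-0.28,0,1,0.149,-0.011,-0.35,0,1,0.149,-0.011,-0.39,0,1,0.149,-0.011,-0.407,0,1,0.149,-0.011,-0.414,0,1,0.149,-0.011,-0.414,0,1],
)

```text
t: 9.98
eef_pos: [543.8, -339.6, 92.3]
tcp_rot: [3.141, -0.0, 0.19]
ft_force: [0.3, 0.2, -0.2]
opening: 0.998
grip_force: 0.0
```

servo_tool(
  moves=[0,0,0,0,0.7,0,0,0,0,0.45,0,0,0,0,0.35,0,0,0,0,0.2,0,0,0,0,0,0,0,0,0,0,0,0,0,0,0,0,0,0,0,0],
)

```text
t: 10.65
eef_pos: [543.4, -340.4, 92.0]
tcp_rot: [3.142, 0.0, 0.189]
ft_force: [-0.5, 0.0, -0.5]
opening: 0.497
grip_force: 0.0
```

servo_tool(
  moves=[0,0,-0.005,0,0.3,0,0,-0.005,0,0.2,0,0,-0.005,0,0,0,0,-0.005,0,0,0,0,-0.005,0,0,0,0,-0.005,0,0,0,0,-0.005,0,0],
)

```text
t: 11.23
eef_pos: [543.3, -340.3, 89.7]
tcp_rot: [-3.141, 0.0, 0.189]
ft_force: [0.4, -0.5, -3.2]
opening: 0.307
grip_force: 30.0
```

servo_tool(
  moves=[0,0,0.02,0,0,0,0,0.05,0,0,0,0,0.05,0,0,-0.02,-0.0038,0.05,0,0,-0.04,-0.0076,0.05,0,0,-0.06,-0.0114,0.05,0,0,-0.075,-0.0143,0.05,0,0,-0.09,-0.0171,0.05,0,0,-0.09,-0.0171,0.05,0,0,-0.09,-0.0171,0.05,0,0],
)

```text
t: 12.07
eef_pos: [507.2, -347.5, 110.3]
tcp_rot: [3.141, -0.0, 0.188]
ft_force: [1.5, -1.1, -2.5]
opening: 0.309
grip_force: 30.0
```

```bash
python3 - <<'E'
from h import *
s=state();print(s["t"],s["eef_pos"],s["tcp_rot"],s["ft_force"],s["moment"],s["opening"])
A=[]
for n in("side","wrist"):
    im,d,W=cloud(n);c=get_calibration(n)
    np.savez(n+"_t.npz",im=im,W=W,**c)
    if n=="side":
        K,R,t=[np.array(c[k]) for k in"KRt"];p=K@(R@np.array([525,-345,90])+t);u,v=(p[:2]/p[2]).astype(int)
        print(u,v);A.append(cv2.resize(im[v-50:v+50,u-66:u+66],(400,300),interpolation=2))
    else: A.append(cv2.resize(im[200:384,133:379],(400,300)))
cv2.imwrite("pics/tilt.png",np.hstack(A))
E
```

```text
12.0667 [ 507.18571013 -347.4948934   110.32689403] [ 3.14090325e+00 -4.81116777e-04  1.88400966e-01] [ 1.5480139  -1.05161574 -2.5092777 ] [-0.19679178 -0.25433827 -0.03062945] 0.3091702310703352
298 260
```

View pics/tilt.png

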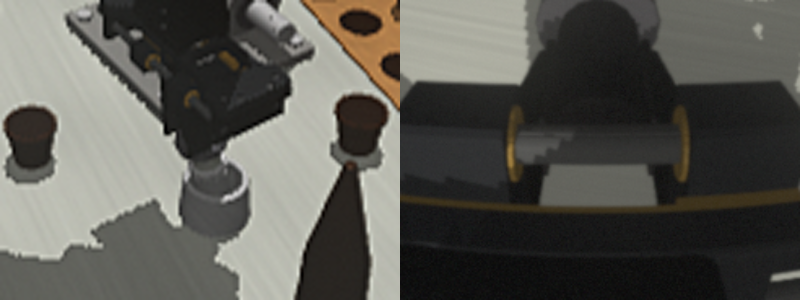

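```bash
cat >> h.py <<'E'
ex=np.array([np.cos(.188),np.sin(.188),0]);ey=np.array([-np.sin(.188),np.cos(.188),0])
def gun(tcp,W,v=True):
    L=(W.reshape(-1,3)-tcp);a=L@ex;b=L@ey;z=L[:,2]
    m=(abs(b)<26)&(abs(a)<70)&(z>-90)&(z<60)&~np.isnan(a)
    return np.c_[a,b,z][m]
E
python3 - <<'E'
from h import *
tcp=np.array([507.19,-347.5,110.3])
for n in("wrist","side"):
    z=np.load(n+"_t.npz");g=gun(tcp,z["W"]);print(n,len(g))
    g=g[abs(g[:,1])<(9 if n=="wrist" else 26)]
    for lo in range(-85,60,8):
        q=g[(g[:,2]>=lo)&(g[:,2]<lo+8)]
        if len(q)>2: print(lo,len(q),"a %.1f..%.1f med %.1f  b %.1f..%.1f"%(q[:,0].min(),q[:,0].max(),np.median(q[:,0]),q[:,1].min(),q[:,1].max()))
E
```

```text
wrist 9931
-85 20 a 66.6..67.9 med 67.3  b -8.5..8.9
-77 61 a 48.1..67.0 med 50.5  b -8.4..8.8
-69 270 a 46.0..67.1 med 62.4  b -9.0..8.7
-61 79 a 44.2..48.7 med 47.1  b -8.8..8.9
-53 109 a 42.3..47.4 med 45.1  b -8.6..8.8
-45 120 a 39.6..44.9 med 42.9  b -8.9..9.0
-37 317 a 31.9..42.6 med 38.5  b -8.8..8.9
-29 77 a 32.2..35.8 med 34.4  b -8.6..8.0
-5 425 a 25.7..39.8 med 32.4  b -8.8..8.7
3 365 a 23.8..38.7 med 28.7  b -8.9..9.0
11 264 a 22.3..27.9 med 25.6  b -8.9..8.7
19 293 a 20.4..25.7 med 23.5  b -8.9..8.9
27 336 a 17.3..23.7 med 21.4  b -9.0..8.9
35 394 a 15.9..22.2 med 19.4  b -9.0..8.9
43 432 a 5.7..19.6 med 17.3  b -9.0..8.9
51 742 a 6.3..18.4 med 12.6  b -9.0..8.9
side 628
-85 42 a 6.8..65.0 med 16.8  b -25.9..16.1
-77 49 a 7.6..65.1 med 17.2  b -25.9..19.4
-69 100 a 8.2..68.4 med 26.5  b -25.6..25.5
-61 36 a 10.6..62.0 med 25.8  b -23.1..15.1
-53 22 a 11.3..41.7 med 21.9  b -17.2..-0.2
-45 31 a 10.1..45.2 med 18.4  b -17.3..12.9
-37 39 a 9.0..38.3 med 20.8  b -16.2..9.3
-29 20 a 11.1..40.9 med 21.6  b -11.8..0.2
-21 4 a 14.5..25.4 med 19.6  b -12.1..-8.8
-13 16 a -4.4..12.9 med 1.2  b -19.1..14.6
-5 48 a -7.3..29.0 med 8.4  b -23.6..21.4
3 31 a -10.6..24.4 med -0.4  b -20.6..19.4
11 27 a -10.8..10.2 med -1.1  b -21.2..19.3
19 29 a -10.0..7.4 med -4.1  b -22.4..21.6
27 26 a -11.1..5.7 med -4.8  b -23.2..24.6
35 32 a -10.1..5.2 med -6.5  b -25.7..24.1
43 28 a -11.2..0.4 med -8.4  b -24.3..25.6
51 16 a -10.5..-3.7 med -9.6  b -25.6..25.4
```

servo_tool(
  moves=[-0.012,-0.0022,0,0,0,-0.022,-0.0042,0,0,0,-0.022,-0.0042,0,0,0,-0.022,-0.0042,0,0,0],
)

```text
t: 12.5
eef_pos: [498.3, -348.9, 109.9]
tcp_rot: [-3.141, 0.0, 0.189]
ft_force: [4.0, -0.2, -3.8]
opening: 0.31
grip_force: 30.0
```

servo_tool(
  moves=[0.05,0.01,0.05,0,0,0.05,0.01,0.12,0,0,0.05,0.01,0.22,0,0,0.05,0.01,0.32,0,0,0.05,0.01,0.37,0,0,0.05,0.01,0.37,0,0,0.05,0.01,0.37,0,0],
)

```text
t: 13.08
eef_pos: [518.1, -344.7, 257.9]
tcp_rot: [3.141, 0.0, 0.189]
ft_force: [0.2, 0.6, -4.8]
opening: 0.311
grip_force: 30.0
```

```bash
cat >> h.py <<'E'
def tilt():
    s=state();tcp=s["eef_pos"];im,d,W=cloud("wrist");g=gun(tcp,W);np.savez("lastw.npz",im=im,W=W,tcp=tcp)
    print(s["t"],tcp.round(1),s["tcp_rot"][2].round(4),s["ft_force"].round(1),s["moment"].round(2))
    for z0,z1 in((14,44),(-66,-42)):
        q=g[(abs(g[:,1])<4)&(g[:,2]>z0)&(g[:,2]<z1)]
        for _ in range(3):
            p=np.polyfit(q[:,2],q[:,0],1);r=q[:,0]-np.polyval(p,q[:,2]);q=q[abs(r)<max(2*r.std(),.8)]
        al=-np.arctan(p[0]);print(z0,len(q),"tilt",np.degrees(al).round(2),"front at z=0",p[1].round(2),"std",r.std().round(2))
    # top and flange edges for lateral check
    q=g[(g[:,2]>-66)&(g[:,2]<-42)&(g[:,0]>20)&(g[:,0]<60)]
    print("nose b",np.percentile(q[:,1],[1,99]).round(1)); return g
E
python3 - <<'E'
from h import *
tilt()
E
```

```text
13.0833 [ 518.1 -344.7  257.9] 0.189 [ 0.2  0.6 -4.8] [-0.07  0.29  0.02]
14 562 tilt 17.78 front at z=0 33.74 std 0.45
-66 135 tilt 17.86 front at z=0 36.26 std 0.36
nose b [-17.2  16.3]
```

```bash
cat >> h.py <<'E'
def gfit(g,al=None):
    """axis: a=a0 - z tan(al); return al,a0, and mouth position from flange/top"""
    from scipy.optimize import least_squares
    P=[];rad=[]
    for z0,z1,r,amin in((14,44,15,10),(-64,-44,18,25)):
        q=g[(abs(g[:,1])<12)&(g[:,2]>z0)&(g[:,2]<z1)&(g[:,0]>amin)&(g[:,0]<60)];P.append(q);rad.append(np.full(len(q),r))
    P=np.vstack(P);rad=np.hstack(rad)
    def f(x):
        al,a0,be,b0=x;d=np.array([-np.sin(al),np.sin(be),np.cos(al)]);d/=np.linalg.norm(d)
        v=P-[a0,b0,0];return np.linalg.norm(v-np.outer(v@d,d),axis=1)-rad
    r=least_squares(f,[.31,17,0,0],loss="soft_l1",f_scale=.5);al,a0,be,b0=r.x
    d=np.array([-np.sin(al),np.sin(be),np.cos(al)]);d/=np.linalg.norm(d);v=g-[a0,b0,0];s=v@d;rr=np.linalg.norm(v-np.outer(s,d),axis=1)
    top=np.median(s[(rr<10)&(s>40)]);fl=s[(rr>17)&(rr<23)&(s>-15)&(s<8)]
    print("al %.2f be %.2f deg a0 %.2f b0 %.2f res %.2f"%(np.degrees(al),np.degrees(be),a0,b0,np.median(abs(r.fun))),"top",top.round(2),"flange",np.percentile(fl,[10,50,90]).round(2) if len(fl) else 0)
    m=np.array([a0,b0,0])+(top-132)*d;print("mouth(TCP a,b,z)",m.round(2));return al,m,d
E
python3 - <<'E'
from h import *
z=np.load("lastw.npz");gfit(gun(z["tcp"],z["W"]))
read_camera("wrist");gfit(tilt())
E
```

```text
al 17.48 be 0.04 deg a0 18.02 b0 -0.73 res 0.24 top 52.6 flange [-2.08 -1.39 -0.57]
mouth(TCP a,b,z) [ 41.88  -0.79 -75.73]
13.1833 [ 517.7 -344.3  255.8] 0.1889 [-0.4  0.6 -3.9] [-0.08  0.22  0.04]
14 562 tilt 17.88 front at z=0 33.79 std 0.42
-66 134 tilt 17.43 front at z=0 36.56 std 0.35
nose b [-17.1  16.4]
al 17.38 be -0.10 deg a0 17.97 b0 -0.73 res 0.24 top 52.56 flange [-2.08 -1.4  -0.66]
mouth(TCP a,b,z) [ 41.69  -0.6  -75.81]
```

servo_tool(
  moves=[0.06,0.15,0,0,0,0.1,0.25,0,0,0,0.14,0.35,0,0,0,0.18,0.45,0,0,0,0.21,0.55,0,0,0,0.232,0.622,-0.03,0,0,0.232,0.622,-0.068,0,0,0.232,0.622,-0.068,0,0,0.232,0.622,-0.068,0,0,0.232,0.622,-0.068,0,0],
)

```text
t: 14.07
eef_pos: [611.2, -96.6, 230.0]
tcp_rot: [-3.141, 0.002, 0.189]
ft_force: [0.5, 0.1, -3.5]
opening: 0.309
grip_force: 30.0
```

```bash
python3 - <<'E'
from h import *
read_camera("wrist")
g=tilt();al,m,d=gfit(g)
z=np.load("lastw.npz");W=z["W"];tcp=z["tcp"]
L=W.reshape(-1,3)-tcp;P=np.c_[L@ex,L@ey,W.reshape(-1,3)[:,2]]
q=P[(abs(P[:,0]-60)<50)&(abs(P[:,1])<30)]
for lo in range(84,130,4):
    k=q[(q[:,2]>=lo)&(q[:,2]<lo+4)]
    if len(k)>3: print(lo,len(k),k.min(0).round(1),k.max(0).round(1),np.median(k,0).round(1))
cv2.imwrite("pics/hover.png",cv2.resize(z["im"][100:290,130:382],(800,600),interpolation=2))
E
```

```text
14.1167 [611.3 -97.1 230.6] 0.188 [ 0.8 -0.9 -3.9] [-0.12  0.24 -0.04]
14 558 tilt 17.32 front at z=0 33.12 std 0.47
-66 124 tilt 17.55 front at z=0 35.53 std 0.34
nose b [-17.8  15.8]
al 16.98 be 0.36 deg a0 17.45 b0 -0.90 res 0.23 top 52.47 flange [-2.22 -1.52 -0.77]
mouth(TCP a,b,z) [ 40.67  -1.4  -76.06]
84 741 [ 51.9 -29.9  84. ] [92.7 29.6 88. ] [79.9  5.1 85.1]
88 211 [ 58.6 -21.1  88. ] [82.8 17.6 92. ] [70.3 -1.2 90.6]
92 190 [ 68.3 -17.7  92. ] [80.7 16.3 95.6] [75.6 -2.2 93.1]
100 22 [ 48.6 -17.2 100.2] [ 63.6  13.8 104. ] [ 59.   -1.7 102.9]
104 157 [ 48.7 -18.1 104. ] [ 70.8  14.7 108. ] [ 55.9  -4.2 106.4]
108 233 [ 55.2 -17.9 108. ] [ 71.9  13.5 112. ] [ 65.   -1.2 110. ]
112 45 [ 52.6 -10.8 112. ] [ 71.    8.5 115.9] [ 65.1  -1.2 113. ]
116 70 [ 54.   -7.8 116.2] [ 63.4   4.5 119.9] [ 59.2  -2.1 118.4]
120 34 [ 54.3  -6.8 120. ] [ 59.8   3.5 122.8] [ 56.1  -1.6 121.4]
```

View pics/hover.png

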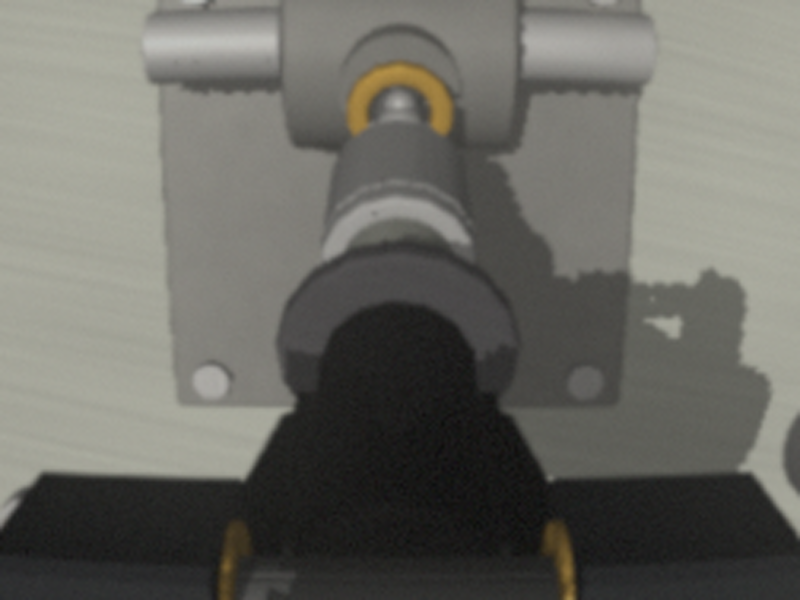

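```bash
cat > nip.py <<'E'
from h import *
from scipy.optimize import least_squares
def sdf(s,r):
    def box(s,r,s0,s1,r0,r1):
        ds=np.maximum(s0-s,s-s1);dr=np.maximum(r0-r,r-r1)
        return np.minimum(np.maximum(ds,dr),0)+np.hypot(np.maximum(ds,0),np.maximum(dr,0))
    cap=np.hypot(r,s-np.clip(s,0,30))-7.5
    return np.minimum(box(s,r,0,20,10,17),cap)
th=np.radians(20);n=-np.sin(th)*ex+np.cos(th)*np.array([0,0,1])
for f in("wblk","wgun","lastw"):
    P=np.load(f+".npz")["W"].reshape(-1,3)
    P=P[(np.hypot(P[:,0]-664,P[:,1]+88)<32)&(P[:,2]>98)&(P[:,2]<130)]
    def res(x):
        v=P-[x[0],x[1],87+x[2]];s=v@n;r=np.sqrt(np.maximum((v**2).sum(1)-s*s,0));return np.append(sdf(s,r),x[2]*3)
    best=min((least_squares(res,[x0,y0,0],loss="soft_l1",f_scale=.7) for x0 in(670,675,680) for y0 in(-90,-84)),key=lambda q:q.cost)
    print(f,len(P),best.x.round(2),"med",np.median(abs(best.fun)).round(2))
E
python3 nip.py
```

```text
wblk 445 [672.56 -87.27   1.01] med 0.45
wgun 373 [671.93 -87.28   1.01] med 0.55
lastw 563 [672.49 -87.23   1.11] med 0.43
```

servo_tool(
  moves=[0.008,0.001,-0.03,0,0,0.016,0.002,-0.05,0,0,0.016,0.002,-0.069,0,0,0.016,0.002,-0.069,0,0,0.016,0.002,-0.069,0,0],
)

```text
t: 14.58
eef_pos: [617.6, -95.4, 202.4]
tcp_rot: [-3.141, 0.001, 0.189]
ft_force: [0.2, 0.2, -2.9]
opening: 0.311
grip_force: 30.0
```

```bash
cat > rel.py <<'E'
from h import *
g=tilt();al,m,d=gfit(g)
s=state();F=np.array([672.4,-87.25,88.05]);v=F-s["eef_pos"];f=np.array([v@ex,v@ey,v[2]]);q=m-f
t=np.radians(20)
print("mouth rel nipple: s %.1f perp %.1f lateral %.1f"%(-q[0]*np.sin(t)+q[2]*np.cos(t),q[0]*np.cos(t)+q[2]*np.sin(t),q[1]))
E
python3 rel.py
```

```text
14.5833 [617.6 -95.4 202.4] 0.1887 [ 0.2  0.2 -2.9] [-0.05  0.25  0.01]
14 565 tilt 17.59 front at z=0 33.28 std 0.42
-66 131 tilt 17.58 front at z=0 35.42 std 0.4
nose b [-17.8  15.8]
al 16.96 be 0.29 deg a0 17.43 b0 -0.92 res 0.24 top 52.49 flange [-2.27 -1.55 -0.76]
mouth(TCP a,b,z) [ 40.62  -1.32 -76.05]
mouth rel nipple: s 41.5 perp -0.3 lateral 0.9
```

servo_tool(
  moves=[0.005,0,-0.014,0,0,0.01,0.001,-0.028,0,0,0.016,0.001,-0.0435,0,0,0.016,0.001,-0.0435,0,0,0.016,0.001,-0.0435,0,0],
)

```text
t: 15.05
eef_pos: [624.2, -94.9, 185.4]
tcp_rot: [-3.141, 0.001, 0.189]
ft_force: [-0.6, -0.4, -4.2]
opening: 0.313
grip_force: 30.0
```

```bash
python3 rel.py
```

```text
15.05 [624.2 -94.9 185.4] 0.189 [-0.6 -0.4 -4.2] [-0.19  0.36 -0.01]
14 532 tilt 17.39 front at z=0 33.09 std 0.4
-66 123 tilt 17.01 front at z=0 35.75 std 0.38
nose b [-17.8  15.7]
al 16.85 be 0.30 deg a0 17.32 b0 -0.93 res 0.24 top 52.45 flange [-2.3  -1.61 -0.89]
mouth(TCP a,b,z) [ 40.38  -1.34 -76.13]
mouth rel nipple: s 23.1 perp -0.5 lateral 0.2
```

servo_tool(
  moves=[0,0,-0.01,0,0,-0.001,0,-0.019,0,0,-0.001,0,-0.019,0,0,-0.001,0,-0.019,0,0],
)

```text
t: 15.43
eef_pos: [624.3, -95.0, 178.8]
tcp_rot: [3.141, -0.001, 0.189]
ft_force: [-0.3, -0.6, 2.1]
opening: 0.308
grip_force: 30.0
```

```bash
python3 rel.py
```

```text
15.4333 [624.3 -95.  178.8] 0.1888 [-0.3 -0.6  2.1] [-0.13  0.01  0.02]
14 549 tilt 18.13 front at z=0 33.72 std 0.41
-66 135 tilt 18.66 front at z=0 35.74 std 0.36
nose b [-17.8  15.7]
al 17.79 be 0.35 deg a0 17.96 b0 -0.92 res 0.23 top 52.61 flange [-2.08 -1.38 -0.6 ]
mouth(TCP a,b,z) [ 42.22  -1.41 -75.59]
mouth rel nipple: s 16.5 perp -1.0 lateral -0.1
```

servo_tool(
  moves=[-0.001,0,-0.006,0,0,-0.003,0,-0.012,0,0,-0.003,0,-0.012,0,0,-0.003,0,-0.012,0,0],
)

```text
t: 15.82
eef_pos: [622.9, -95.1, 173.8]
tcp_rot: [3.141, -0.001, 0.189]
ft_force: [-1.1, -1.2, 3.2]
opening: 0.311
grip_force: 30.0
```

```bash
python3 rel.py
```

```text
15.8167 [622.9 -95.1 173.8] 0.1889 [-1.1 -1.2  3.2] [-0.43 -0.11 -0.05]
14 596 tilt 19.16 front at z=0 34.7 std 0.47
-66 130 tilt 19.46 front at z=0 37.08 std 0.37
nose b [-17.7  15.7]
al 18.84 be 0.31 deg a0 18.88 b0 -0.93 res 0.24 top 52.97 flange [-1.74 -1.04 -0.31]
mouth(TCP a,b,z) [ 44.39  -1.36 -74.8 ]
mouth rel nipple: s 12.2 perp -1.6 lateral 0.2
```

servo_tool(
  moves=[0.001,0,-0.006,0,0,0.002,0,-0.01,0,0,0.0025,0.0005,-0.013,0,0,0.0025,0.0005,-0.013,0,0,0.0025,0.0005,-0.013,0,0],
)

```text
t: 16.28
eef_pos: [623.7, -95.0, 169.5]
tcp_rot: [3.141, -0.001, 0.189]
ft_force: [-5.0, -1.4, 12.6]
opening: 0.308
grip_force: 30.0
```

```bash
python3 rel.py
```

```text
16.2833 [623.7 -95.  169.5] 0.1889 [-5.  -1.4 12.6] [-0.46  0.66 -0.05]
14 571 tilt 19.69 front at z=0 35.12 std 0.44
-66 145 tilt 20.44 front at z=0 36.72 std 0.39
nose b [-17.7  15.9]
al 19.20 be 0.28 deg a0 19.13 b0 -0.88 res 0.25 top 53.05 flange [-1.6  -0.9  -0.09]
mouth(TCP a,b,z) [ 45.09  -1.27 -74.56]
mouth rel nipple: s 8.0 perp -1.6 lateral 0.2
```

servo_tool(
  moves=[0.001,0,-0.003,0,0,0.0015,0.0003,-0.005,0,0,0.0015,0.0003,-0.005,0,0,0.0015,0.0003,-0.005,0,0,0.0015,0.0003,-0.005,0,0],
)

```text
t: 16.75
eef_pos: [624.1, -95.1, 169.4]
tcp_rot: [3.14, -0.002, 0.189]
ft_force: [-13.2, -2.8, 28.1]
opening: 0.309
grip_force: 30.0
```

```bash
python3 rel.py
```

```text
16.75 [624.1 -95.1 169.4] 0.189 [-13.2  -2.8  28.1] [-0.48  1.74 -0.03]
14 567 tilt 19.52 front at z=0 34.92 std 0.43
-66 144 tilt 20.15 front at z=0 36.71 std 0.37
nose b [-17.6  16.1]
al 19.06 be 0.22 deg a0 19.01 b0 -0.79 res 0.25 top 53.18 flange [-1.5  -0.77  0.  ]
mouth(TCP a,b,z) [ 44.75  -1.1  -74.5 ]
mouth rel nipple: s 7.8 perp -1.6 lateral 0.1
```

servo_tool(
  moves=[0,0,0,0,0,0,0,0,0,0,0,0,0,0,0,0,0,0,0,0,0,0,0,0,0,0,0,0,0,0,0,0,0,0,0,0,0,0,0,0,0,0,0,0,0,0,0,0,0,0,0,0,0,0,0,0,0,0,0,0],
)

```text
t: 17.8
eef_pos: [624.1, -95.2, 169.4]
tcp_rot: [3.14, -0.002, 0.189]
ft_force: [-12.0, -2.4, 28.8]
opening: 0.31
grip_force: 30.0
```

```bash
python3 rel.py
```

```text
17.8 [624.1 -95.2 169.4] 0.189 [-12.   -2.4  28.8] [-0.47  1.71 -0.01]
14 554 tilt 19.32 front at z=0 34.77 std 0.4
-66 139 tilt 19.57 front at z=0 37.38 std 0.39
nose b [-17.5  16.1]
al 19.07 be 0.18 deg a0 18.99 b0 -0.76 res 0.24 top 53.15 flange [-1.52 -0.82 -0.  ]
mouth(TCP a,b,z) [ 44.75  -1.   -74.52]
mouth rel nipple: s 7.8 perp -1.6 lateral 0.2
```

Steady for a full second, on the stop, aligned to within about 1°.

```bash
python3 -c "
from cell import *
print(job_done())"
```

```text
the job is handed in; nothing more can be done
None
```

The job is handed in at about 18 s. The spanner lies flat in the tray's empty side, parallel to the others with its jaw the same way. The gun is still gripped and pressed on the nipple, about 1° off its axis by camera. The collar is at its stop under roughly 34 N, steady for the last second. I inferred the snap from the mouth's travel past the snap point; I did not see it directly.

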